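# Index the specimen turntable to the marked stop

### The job

The specimen turntable on the measuring bench is locked in its middle hole by the spring plunger. Pull the plunger's black knob up, turn the stage to the stop hole on the side where the tall marker pin stands, and release the knob so that the plunger pin drops fully home and locks the stage there. Work gently: do not force the pin, keep the shell in its place on the stage, and leave the other things on the bench alone.

Things in the scene. Friction and masses are not known exactly. Their poses are not given: they have to be found in the camera images.
- base: Fixed round aluminium base plate of the turntable, 284 mm in diameter, 20 mm thick; origin at the centre of its underside, on the stage's vertical turning axis. Stage angles count from its own x axis towards its own y axis. Three index holes, 9.2 mm wide, lie on a circle of radius 90 mm about the axis: the middle hole and one stop hole on either side.
- middle_hole (a point): Mouth of the middle hole, in the plate's top 20 mm above the bench, at stage angle 0. Each stop hole lies somewhere 32 to 48 degrees (0.56 to 0.84 rad) from it, different on each side and every time, and is not measured: find it by feel or see it. It is in the middle of a smooth steel shoe: an arc strip, 27 mm wide, reaching 20 degrees to either side of its hole, its top 1.5 mm above the plate.
- stage (a joint): Angle of the stage (rad), 0 in the middle hole, positive anticlockwise from above (towards the base's own +y), free from -1.2 to 1.2 when the plunger is pulled. A steel disc, 124 mm in diameter, with an arm 26 mm wide, top 38 mm above the bench, that carries the plunger at radius 90 mm. Turns stiffly (2 to 4 N at the knob, and up to 3 N more with the pin dragging) and stays where left.
- plunger (a joint): Height of the spring plunger (m): 0 fully home in a hole (locked), about 0.0065 when the pin rests on the bare plate, about 0.008 when it rests on a stop shoe, 0.014 at the upper stop. Moves straight up. Its spring pulls it down with about 7 N at 0 and 11 N at 0.014; let go over a hole, it drops in by itself.
- knob (a point): Point to grip on the plunger's black round knob: on its axis, 78 mm above the bench when home. The knob is 26 mm in diameter from 70 to 86 mm above the bench, with a 32 mm lip on top up to 94 mm; below it a 10 mm stem, then at 51 mm the top of a 24 mm collar on the stage arm. The knob moves with the stage at radius 90 mm about the base's axis, at the stage's angle; it does not turn on itself.
- pin: The plunger's steel pin under the stage arm, 8 mm in diameter, with a round end; origin at its tip, 13.5 mm above the bench when home. It must not be pressed, jammed or pushed sideways against the plate or the shoes with more than 25 N.
- stage_top (a point): Centre of the stage's top, on the turning axis, 40 mm above the bench.
- marker: Tall steel marker pin, 12 mm wide at the foot, 30 mm tall, standing on the base plate at radius 130 mm, 40 degrees to one side of the middle hole. It only tells the side, not the exact angle of the stop hole. Fixed. Origin at its foot.
- plug: Low steel plug, 16 mm in diameter, 5 mm tall, at the marker's mirror place on the other side: the side not to turn to. Fixed. Origin at its foot.
- shell: Rust-brown ribbed crab shell, 72 mm wide, 23 mm tall, lying loose in the middle of the stage; origin at the centre of its underside. It shall ride along and stay within 25 mm of the stage's centre.
- vial: Small amber vial, 26 mm in diameter, 45 mm tall, loose on the base plate behind the stage; origin at its foot. Leave alone.
- weight: Brass balance weight, 22 mm in diameter, 28 mm tall, loose on the base plate behind the stage; origin at its foot. Leave alone.
- caliper: Digital caliper, 230 mm long, lying on the bench left of the turntable; origin under its middle. Leave alone.
- dish: Shallow glass dish, 90 mm wide, 16 mm tall, right of the turntable; origin at its underside. Leave alone.
- jar: Specimen jar, 64 mm in diameter, 85 mm tall, right of the turntable; origin at its underside. Leave alone.
- brush: Cleaning brush with a wooden handle lying on the bench left of the turntable; origin at its underside. Leave alone.
Mind the look-alikes: they are no part of the job. There is more than one size of the shell; the job needs the smallest.

How it is judged:
On the way, in this order (a step that is already met when the one before it is completed fails the run):
1. the plunger is pulled clear of the middle hole (value of joint plunger above 0.006 m), for 0.1 s.
2. the stage is turned away from the middle hole (more than 0.25 rad) ((value of joint stage above 0.25 rad or value of joint stage below -0.25 rad)), for 0.1 s.
At the end, for the whole second after the job is handed in: The stage stands still in the stop hole on the marker's side (more than 0.5 rad from the middle hole, that way), the plunger fully home (less than 2 mm up), and the shell lies upright on the stage within 25 mm of its centre (((y of marker in the frame of base above 0 m and value of joint stage above 0 rad) or (y of marker in the frame of base below 0 m and value of joint stage below 0 rad)) and (value of joint stage above 0.5 rad or value of joint stage below -0.5 rad) and value of joint plunger below 0.002 m and velocity of joint stage between -0.05 and 0.05 rad/s and horizontal distance between shell and stage_top below 0.025 m and angle between shell's own z axis and vertical below 0.2 rad and height (world z) of shell above 0.035 m); the robot touches nothing.
It fails at once if the pin was forced: more than 25 N between the plunger pin and the plate or shoes (contact force between pin and anything else above 25 N).
It fails at once if the shell slid more than 25 mm from the stage's centre (horizontal distance between shell and stage_top above 0.025 m).
It fails at once if another thing on the bench was moved by more than 20 mm (distance of any of vial, weight, caliper, dish, jar, brush from where it was at the start of the episode above 0.02 m).
It also fails if it takes over 45 s, if anything falls off the work surface, if the arm or the gripper's body presses on something with over 40 N, if the wrist force passes 120 N, or if a joint passes its speed limit or range.

### The arm

A 6-joint arm with a two-finger parallel gripper is mounted at the origin on the work surface. World frame = base frame: x ahead of the robot, y to its left, z up, the work surface at z = 0. Lengths are in m, angles in rad, forces in N, time in s.
With the tool pointing down it reaches from about 0.375 to 0.975 m from the base axis. Payload 3.8 kg.
Tool frame: the origin (TCP) lies midway between the tips of the shut fingers; the grasp point (between the pads) lies 19 mm behind it; z points along the fingers, y is the direction in which the jaws open and shut (so a half turn about z gives the same grasp; the last joint's range is limited). The gripper opens to 85 mm and grips with 20 to 120 N. Pads are 22 mm wide; open, the fingers measure 114 mm over their backs; the gripper's body (76 mm by 85 mm) begins 54 mm behind the grasp point. The pads swing forward as they close: fully open they stand 13 mm farther back than shut.
Start: joints at [-1.192, 0.264, 1.604, -0, 1.274, -0.037], TCP at [0.273, -0.617, 0.231] pointing down, gripper open.
Joint ranges: [-2.63, 2.63], [-0.94, 2.18], [0.31, 2.57], [-1.31, 4.45], [0, 2.66], [-2.55, 2.55]. Speed limits (rad/s): [2.57, 2.57, 3.14, 3.14, 3.14, 3.14].

### API

Orientations are given as a unit quaternion [x, y, z, w].
In Python, from plant import env gives the robot as it stands.
- The arm moves only by the tool arm_command, never from a script. Its argument "rows" is a list of rows, each a list of 5 numbers: the gripper command: -1 is shut, 1 is fully open, values between are in proportion, then the shift along the tool's x, y, z in mm, then the turn about the tool's z in degrees. A call has 1 to 8 rows; each row shifts and turns the commanded pose from where the row before left it, along the tool's axes as they then stand; what a row does not reach is not made up. A row lasts 1/12 s, in which the tool goes at most 41.7 mm and 7.16 degrees, less where a joint would pass 70% of its speed; a pose out of reach is approached as far as the arm can. A call with a gripper value outside its range is refused whole. The fingers move at their own pace and stop on an object; "grip_force" is the grip in N (left out, the last holds). Time passes only in rows, so rows that do not move let the fingers close. It gives the time, the measured TCP pose, the force and the opening at its end, in the units of the state.
- env.read_state(): the state, without advancing time (a new reading comes with each control period).
- env.grab_frame(name): name is "side" or "top"; returns (picture, depth): 400x640x3 uint8, red, green, blue; 400x640 float32, m along the optical axis (not along the pixel's ray), 0 where there is no reading.
- env.get_calibration(name): a dict with "intrinsics" (3x3 intrinsics, pixels), "xyz" and "orientation" of the camera in the world. Camera axes: x right, y down, z forward; pixel columns grow to the right and rows downward; lengths in m; the calibration is good to about 2 mm. A picture is of the moment at which its call begins. get_calibration takes no time and is no camera call.
- env.job_done(): hands the job in, once; it reports no verdict.
Trained networks look in the newest picture that a camera, given by its name, has taken for a name from the list of things; names that differ only in an ending like _2 or _b are one class to them, and where a whole thing is asked for, a point or a joint stands for the part that bears it (a point fixed in the world has none). Each returns a list of dicts, best first, with "p" (0 to 1); they miss things now and then, are a little off and sometimes report something else, mostly with a low value. They report only what shows in the picture. A call takes as long as a camera call. They do not tell look-alikes from the thing itself.
- env.masks_of(camera, query): "mask" (400x640 bool, what is visible of it) and "rect" ([left, top, right, bottom] in pixels, round what is visible of it).
The state is a dict: "time": time; "joints": joint angles; "qvel": joint speeds; "joint_efforts": joint torques, N m; "ee_pos": TCP position; "tcp_rot": TCP orientation; "force": force on the tool from outside, world axes, zero at the start; "moment": the same for the moment, N m; "opening": finger opening in m.
Only numpy, scipy, OpenCV 4.12 (cv2) and the standard library are available. Lean on these libraries where they do the work, as an engineer would, in place of code of your own. Each camera call takes 0.05 s, during which the arm holds its last target.

## Working session

There is one attempt and no reset: what is moved stays moved. The work goes in short steps, Python scripts to look and compute and a tool call to move; the robot and the scene stay as the last step left them, time stands still between calls to the robot, and variables do not carry over. Pictures are saved under pics/ and viewed, and the job is handed in when it is done.

Besides the shell and the picture viewer there is one more tool, called after ">>>" by a JSON object that holds its "op" and its "data", one argument or row to a line. arm_command: Moves the arm, as the interface text tells. Its arguments: {"type":"object","properties":{"rows":{"type":"array","items":{"type":"array","items":{"type":"number"}}},"grip_force":{"type":"number"}},"required":["rows"]}

```bash
ls; mkdir -p pics; cat > h.py <<'E'
import numpy as np, cv2
from scipy.spatial.transform import Rotation as R
from plant import env
def cal(n):
    c=env.get_calibration(n); return np.array(c["intrinsics"]),np.array(c["xyz"]),R.from_quat(c["orientation"]).as_matrix()
def pix2w(n,u,v,d):
    K,t,M=cal(n); r=np.array([(u-K[0,2])/K[0,0],(v-K[1,2])/K[1,1],1.0]); return t+M@(r*d)
def ray_z(n,u,v,z):
    K,t,M=cal(n); r=M@np.array([(u-K[0,2])/K[0,0],(v-K[1,2])/K[1,1],1.0]); return t+r*(z-t[2])/r[2]
def w2pix(n,p):
    K,t,M=cal(n); q=K@(M.T@(np.array(p)-t)); return q[:2]/q[2]
def save(n,img): cv2.imwrite(f"pics/{n}.png",img[:,:,::-1])
def cloud(n,d):
    K,t,M=cal(n); v,u=np.mgrid[0:400,0:640]; r=np.stack([(u-K[0,2])/K[0,0],(v-K[1,2])/K[1,1],np.ones_like(u)],-1)*d[...,None]
    return t+r@M.T
E
python3 - <<'E'
from h import *
s=env.read_state(); print(s)
for n in("top","side"):
    print(n,cal(n)); p,d=env.grab_frame(n); save(n+"0",p); np.save(n+"0.npy",d)
E
```

```text
pics
{'time': 0.0, 'joints': array([-1.19189710e+00,  2.64774529e-01,  1.60539277e+00, -9.85387322e-06,
        1.27372307e+00, -3.68875167e-02]), 'qvel': array([-2.79838470e-04, -1.19721610e-03, -6.62905331e-04,  1.77549720e-05,
        1.32000113e-03, -7.47319140e-04]), 'joint_efforts': array([ 1.14074286e-03, -5.15108871e+01, -3.67315793e+01,  2.53407006e-04,
        1.28214707e-02, -2.31199192e-05]), 'ee_pos': array([ 0.27236479, -0.61679135,  0.22993751]), 'tcp_rot': array([ 9.78466947e-01,  2.06400370e-01, -2.00146221e-04, -1.13130018e-03]), 'force': array([ 0.44486898, -0.70579596,  0.27547199]), 'moment': array([-0.01368334, -0.01323303,  0.03127315]), 'opening': 0.08547499159973945}
top (array([[488.42887311,   0.        , 317.66083821],
       [  0.        , 488.42887311, 195.86855213],
       [  0.        ,   0.        ,   1.        ]]), array([0.39219346, 0.02298296, 1.40438918]), array([[-6.91779623e-03, -9.95755823e-01,  9.17740968e-02],
       [-9.99975827e-01,  6.82434838e-03, -1.33201383e-03],
       [ 7.00062119e-04, -9.17810930e-02, -9.95778962e-01]]))
side (array([[500.82344096,   0.        , 326.14353133],
       [  0.        , 500.82344096, 198.77859878],
       [  0.        ,   0.        ,   1.        ]]), array([-0.01081241,  0.76850382,  0.81033699]), array([[-0.83586553, -0.34057485,  0.43050851],
       [-0.54879591,  0.5360706 , -0.64144475],
       [-0.012323  , -0.77242287, -0.63498902]]))
```

View pics/top0.png

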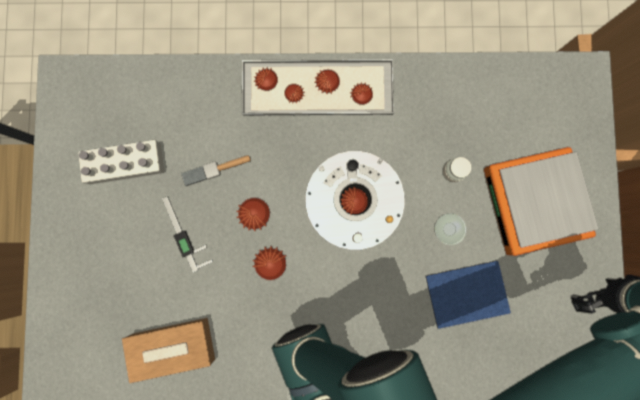

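View pics/side0.png

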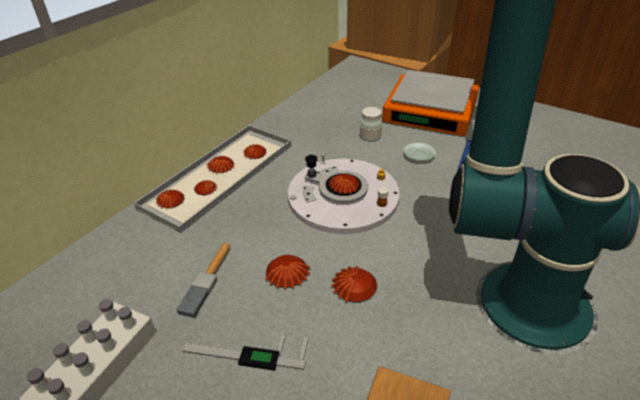

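The turntable is at top (355,200), with its knob at about (352,165) on the far side from the robot and the shell on the stage. I'll enlarge it and measure.

```bash
python3 - <<'E'
from h import *
p=cv2.imread("pics/top0.png"); q=cv2.imread("pics/side0.png")
a=cv2.resize(p[140:260,295:415],(560,560),interpolation=cv2.INTER_CUBIC)
cv2.imwrite("pics/topc.png",a)
cv2.imwrite("pics/sidec.png",cv2.resize(q[140:240,275:415],(784,560),interpolation=cv2.INTER_CUBIC))
d=np.load("top0.npy"); 
for n in ("base","marker","plug","knob","stage_top","shell","vial","weight"):
    for m in env.masks_of("top",n)[:6]:
        mk=m["mask"]; v,u=np.nonzero(mk); dd=np.median(d[mk]); print(n,round(m["p"],2),m["rect"],mk.sum(),pix2w("top",u.mean(),v.mean(),dd).round(4))
C=cloud("top",d)
print(C[165,352],C[200,355])
E
```

```text
base 0.92 [307.2, 151.3, 406.6, 249.8] 6851 [ 0.5065 -0.0826  0.0228]
knob 0.35 [354.7, 232.9, 361.4, 243.5] 60 [ 0.4015 -0.0851  0.0646]
shell 0.88 [253.0, 246.5, 285.1, 281.3] 824 [0.3315 0.1577 0.0222]
shell 0.61 [237.5, 194.4, 271.4, 231.0] 812 [0.4722 0.2046 0.0218]
shell 0.58 [340.4, 188.4, 368.3, 215.6] 517 [ 0.5023 -0.0791  0.0567]
shell 0.4 [354.0, 234.2, 360.3, 244.8] 76 [ 0.4001 -0.0845  0.0638]
weight 0.49 [303.5, 147.1, 402.2, 251.7] 6846 [ 0.5058 -0.0836  0.0228]
weight 0.46 [382.8, 217.1, 393.9, 222.7] 38 [ 0.4533 -0.1765  0.0414]
[ 0.59638388 -0.07243566  0.09369588] [ 0.50377972 -0.08172865  0.06180821]
```

View pics/topc.png

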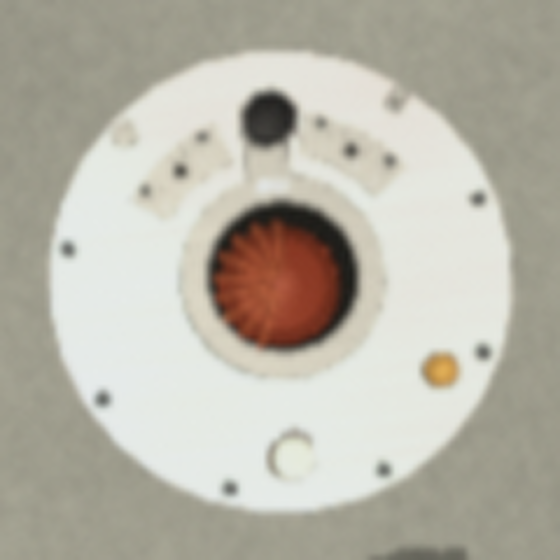

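View pics/sidec.png

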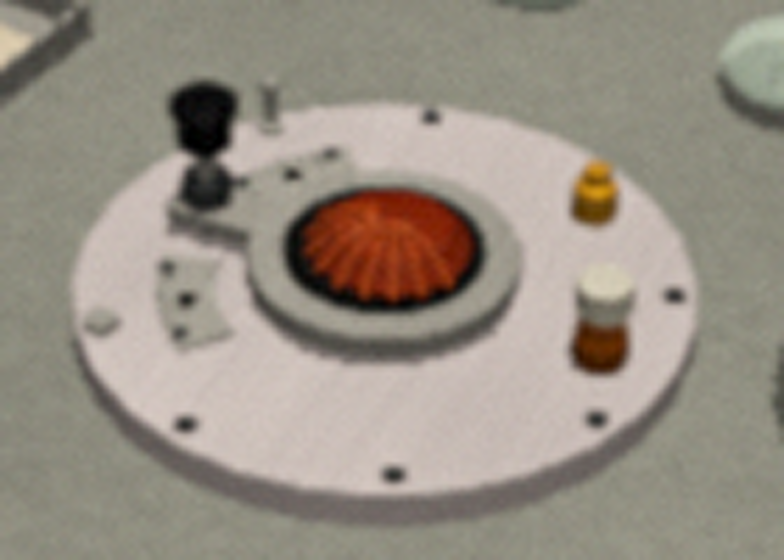

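Tall marker: crop (397,98), the right side (world −y, clockwise). The low plug is at crop (124,133). The side view agrees: the tall pin is at (268,108) and the flat plug at (100,322). The right shoe's middle dark dot at (350,149) is the stop hole. Now measuring exactly.

```bash
python3 - <<'E'
from h import *
from scipy.optimize import least_squares
p=cv2.imread("pics/top0.png"); d=np.load("top0.npy"); C=cloud("top",d)
m=env.masks_of("top","base")[0]["mask"]
g=cv2.cvtColor(p,cv2.COLOR_BGR2GRAY)
def fit(P):
    f=lambda x:np.hypot(P[:,0]-x[0],P[:,1]-x[1])-x[2]
    r=least_squares(f,[*P.mean(0),.1],loss="soft_l1",f_scale=.002); return r.x,np.abs(f(r.x)).mean()
# plate edge by gray threshold
w=(g>205).astype(np.uint8); n,l,st,ce=cv2.connectedComponentsWithStats(w); i=1+np.argmax(st[1:,4]); print(st[i])
cn=max(cv2.findContours((l==i).astype(np.uint8),0,1)[0],key=len)[:,0]
P=np.array([ray_z("top",u,v,.02)[:2] for u,v in cn]); bc,e=fit(P); print("base",bc,e)
# knob: heights .08-.1 near
k=(C[...,2]>.08)&(C[...,2]<.1)&(np.hypot(C[...,0]-.597,C[...,1]+.075)<.03)
P=C[k]; print("knob",P.mean(0),P.min(0),P.max(0),k.sum())
dk=((g<70)&(np.hypot(*(np.mgrid[0:400,0:640]-np.array([165,352])[:,None,None]))<9))
v,u=np.nonzero(dk); print("knob gray",ray_z("top",u.mean(),v.mean(),.094),dk.sum())
def dot(cx,cy,r=3):
    u0=int(round((cx+.5)*120/560-.5+295));v0=int(round((cy+.5)*120/560-.5+140))
    vv,uu=np.mgrid[v0-2:v0+3,u0-2:u0+3]; ww=np.clip(225-15-g[v0-2:v0+3,u0-2:u0+3].astype(float),0,None); ww=np.clip(ww-np.sort(ww.ravel())[12],0,None)
    return (ww*uu).sum()/ww.sum(),(ww*vv).sum()/ww.sum()
ka=None
for nme,c,z in [("rin",(321,122),.0215),("rhole",(350,149),.0215),("rout",(390,160),.0215),("lin",(203,136),.0215),("lhole",(180,171),.0215),("lout",(145,190),.0215),("marker",(397,100),.035),("plug",(124,133),.025)]:
    u,v=dot(*c); q=ray_z("top",u,v,z)[:2]-bc[:2]; print(nme,round(u,2),round(v,2),"r",np.hypot(*q).round(4),"ang",np.degrees(np.arctan2(q[1],q[0])).round(2))
for q in (P.mean(0)[:2],ray_z("top",u0:=0 or dk.nonzero()[1].mean(),dk.nonzero()[0].mean(),.094)[:2]):
    q=q-bc[:2]; print("knob r",np.hypot(*q),np.degrees(np.arctan2(q[1],q[0])))
E
```

```text
[ 306  151   98   98 5629]
base [ 0.50844374 -0.0837018   0.13828111] 0.0019113819015880585
knob [ 0.59918767 -0.0733106   0.09294976] [ 0.58470955 -0.08927331  0.08486194] [ 0.6133492  -0.05877743  0.09998978] 104
knob gray [ 0.59654502 -0.07312034  0.094     ] 77
rin 363.27 165.97 r 0.0997 ang -15.23
rhole 369.76 171.75 r 0.091 ang -29.26
rout 377.97 174.09 r 0.0992 ang -43.09
lin 337.88 168.97 r 0.0995 ang 27.85
lhole 333.16 176.13 r 0.0904 ang 41.75
lout 325.81 180.53 r 0.0981 ang 55.94
marker 379.62 161.08 r 0.1293 ang -33.54
plug 321.58 167.75 r 0.1304 ang 45.55
knob r 0.09133694719360008 6.5325564388043444
knob r 0.08873445542194086 6.848738541273054
```

Base centre is about (0.508,−0.084) and the knob (0.597,−0.073), at world angle about 6.5°. Its radius of 0.089–0.091 matches 90 mm. The marker-side hole is at r 0.091, world −29.2°, so stage angle ≈ −35.7°, within 32–48. I'll grip with jaws along the tangent (tool x at 6.5°).

>>> {"op": "arm_command", "data": {
  "rows": [
    [0.4,32,-23,0,0],
    [0.4,32,-23,0,0],
    [0.4,32,-23,0,0],
    [0.4,32,-23,0,0],
    [0.4,32,-23,0,0],
    [0.4,32,-23,0,0],
    [0.4,32,-23,0,0],
    [0.4,32,-23,0,0]
  ],
  "grip_force": 40
}}

```text
time: 1.22
ee_pos: [0.4332, -0.3441, 0.2316]
tcp_rot: [0.978, 0.206, 0.0, 0.0]
force: [0.3, -1.1, 0.0]
opening: 0.0598
```

>>> {"op": "arm_command", "data": {
  "rows": [
    [0.4,32,-23,0,0],
    [0.4,32,-23,0,0],
    [0.4,32,-23,0,0],
    [0.4,32,-23,0,0],
    [0.4,32,-23,0,0],
    [0.4,32,-23,0,0],
    [0.4,0,0,0,0],
    [0.4,0,0,0,0]
  ]
}}

```text
time: 1.88
ee_pos: [0.5532, -0.14, 0.2314]
tcp_rot: [0.978, 0.208, 0.0, 0.0]
force: [-0.3, 0.5, 0.5]
opening: 0.0596
```

>>> {"op": "arm_command", "data": {
  "rows": [
    [0.4,33.5,-22,0,0],
    [0.4,33.5,-22,0,0],
    [0.4,0,0,25,6],
    [0.4,0,0,25,6],
    [0.4,0,0,25,5.3],
    [0.4,0,0,25,0],
    [0.4,0,0,0,0],
    [0.4,0,0,0,0]
  ]
}}

```text
time: 2.55
ee_pos: [0.594, -0.0757, 0.1298]
tcp_rot: [0.998, 0.056, -0.002, -0.0]
force: [0.8, 0.3, -0.5]
opening: 0.0601
```

```bash
python3 - <<'E'
from h import *
s=env.read_state(); print(s["ee_pos"],np.degrees(R.from_quat(s["tcp_rot"]).as_matrix()[:,0]@[0,1,0]),s["joints"].round(3))
p,d=env.grab_frame("side"); print(w2pix("side",s["ee_pos"]))
cv2.imwrite("pics/s1.png",cv2.resize(p[60:240,235:435,::-1],(666,600),interpolation=cv2.INTER_CUBIC))
p,d=env.grab_frame("top")
cv2.imwrite("pics/t1.png",cv2.resize(p[110:270,275:435,::-1],(600,600),interpolation=cv2.INTER_CUBIC))
E
```

```text
[ 0.59403527 -0.07574171  0.1297663 ] 6.450748010349967 [-0.168  0.207  1.87  -0.     1.069  1.29 ]
[312.39976115 144.85130838]
```

View pics/s1.png

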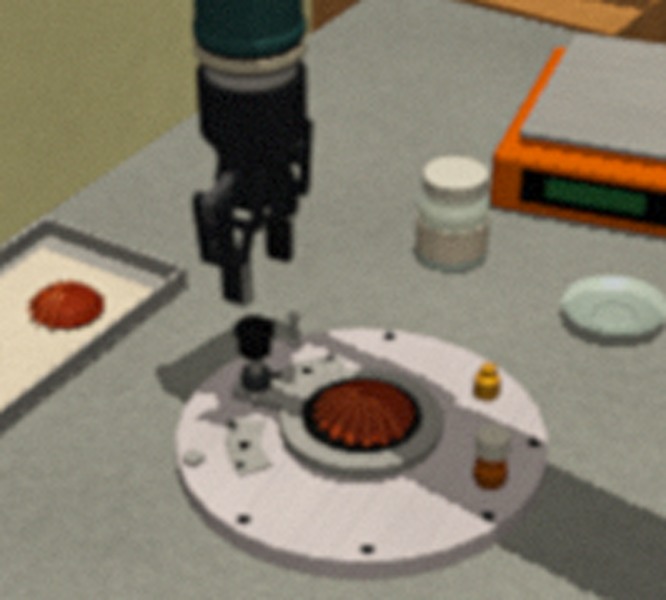

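View pics/t1.png

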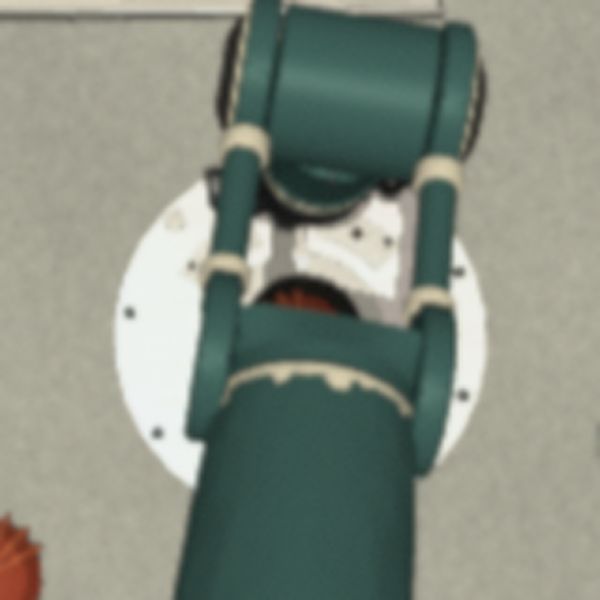

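```bash
python3 - <<'E'
from h import *
q=cv2.imread("pics/side0.png"); g=cv2.cvtColor(q,cv2.COLOR_BGR2GRAY)
c=g[148:182,298:328]; dk=c<55; v,u=np.nonzero(dk); 
for r in range(148,182): 
    k=np.nonzero(g[r,298:326]<60)[0]; print(r,(k.min()+298,k.max()+298) if len(k) else None, end=" ")
for vv in(155,157,159,161): print(ray_z("side",311.3,vv,.094))
for z in (.094,.086,.07,.051): print(z,w2pix("side",[.597,-.073,z]))
E
```

```text
148 None 149 None 150 None 151 None 152 None 153 None 154 None 155 (np.int64(309), np.int64(313)) 156 (np.int64(307), np.int64(315)) 157 (np.int64(306), np.int64(316)) 158 (np.int64(306), np.int64(316)) 159 (np.int64(306), np.int64(316)) 160 (np.int64(306), np.int64(316)) 161 (np.int64(306), np.int64(315)) 162 (np.int64(307), np.int64(315)) 163 (np.int64(307), np.int64(315)) 164 (np.int64(307), np.int64(315)) 165 (np.int64(307), np.int64(315)) 166 (np.int64(308), np.int64(314)) 167 (np.int64(310), np.int64(312)) 168 (np.int64(311), np.int64(312)) 169 None 170 (np.int64(309), np.int64(314)) 171 (np.int64(308), np.int64(315)) 172 (np.int64(308), np.int64(315)) 173 (np.int64(308), np.int64(315)) 174 (np.int64(308), np.int64(315)) 175 (np.int64(308), np.int64(315)) 176 (np.int64(309), np.int64(314)) 177 None 178 None 179 None 180 None 181 None [ 0.60188195 -0.0803821   0.094     ]
[ 0.59685872 -0.07310032  0.094     ]
[ 0.59188955 -0.0658969   0.094     ]
[ 0.58697357 -0.05877059  0.094     ]
0.094 [311.23093439 157.00214034]
0.086 [311.33013259 159.62384622]
0.07 [311.52615118 164.80441496]
0.051 [311.75489302 170.84982558]
```

Side camera agrees with the knob at (0.597,−0.073). Descending, then closing.

>>> {"op": "arm_command", "data": {
  "rows": [
    [0.4,3.3,-2.3,0,0],
    [0.4,0,0,15,0],
    [0.4,0,0,15,0],
    [0.4,0,0,15,0],
    [0.4,0,0,15,0],
    [0.4,0,0,11,0],
    [0.4,0,0,0,0],
    [0.4,0,0,0,0]
  ]
}}

```text
time: 3.32
ee_pos: [0.5993, -0.072, 0.0608]
tcp_rot: [0.998, 0.057, 0.0, 0.0]
force: [0.5, -0.1, 0.4]
opening: 0.0593
```

```bash
python3 - <<'E'
from h import *
s=env.read_state(); print(s["ee_pos"],s["force"])
p,d=env.grab_frame("side")
cv2.imwrite("pics/s2.png",cv2.resize(p[90:210,255:375,::-1],(600,600),interpolation=cv2.INTER_CUBIC))
E
```

```text
[ 0.59930554 -0.07200251  0.06077529] [ 0.52589756 -0.07030798  0.43842746]
```

View pics/s2.png

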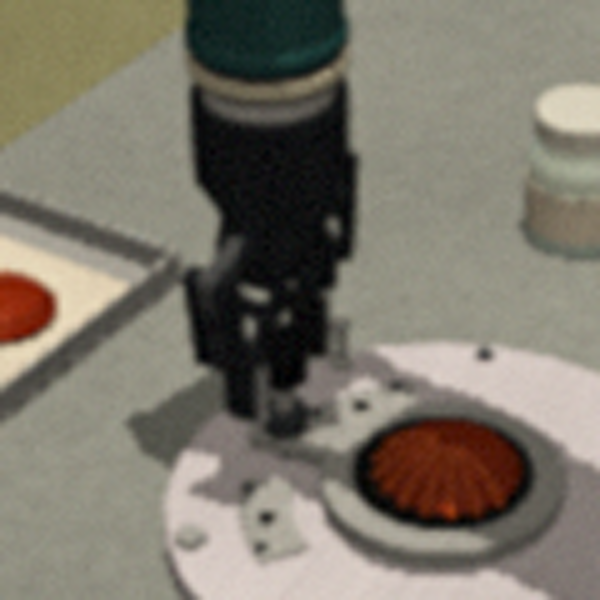

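>>> {"op": "arm_command", "data": {
  "rows": [
    [0.0,-1.5,0.5,2,0],
    [-0.2,0,0,0,0],
    [-0.25,0,0,0,0],
    [-0.3,0,0,0,0],
    [-0.35,0,0,0,0],
    [-0.4,0,0,0,0],
    [-0.45,0,0,0,0],
    [-0.5,0,0,0,0]
  ],
  "grip_force": 20
}}

```text
time: 4.03
ee_pos: [0.5984, -0.0736, 0.0595]
tcp_rot: [0.998, 0.057, 0.001, 0.001]
force: [-0.7, -5.3, 6.3]
opening: 0.0307
```

Opening 30.7 mm with an upward force means the pads caught the 32 mm lip. I'll open, go lower and close under it.

>>> {"op": "arm_command", "data": {
  "rows": [
    [0.1,0,0,0,0],
    [0.2,0,0,0,0],
    [0.2,0,0,3,0],
    [0.2,0,0,3,0],
    [0.2,0,0,3,0],
    [0.2,0,0,0,0]
  ]
}}

```text
time: 4.53
ee_pos: [0.5965, -0.0722, 0.0479]
tcp_rot: [0.998, 0.057, -0.001, -0.0]
force: [-0.9, -0.7, -0.1]
opening: 0.0515
```

>>> {"op": "arm_command", "data": {
  "rows": [
    [0.0,0,0,0,0],
    [-0.2,0,0,0,0],
    [-0.25,0,0,0,0],
    [-0.3,0,0,0,0],
    [-0.33,0,0,0,0],
    [-0.36,0,0,0,0]
  ]
}}

```text
time: 5.03
ee_pos: [0.5978, -0.0736, 0.0496]
tcp_rot: [0.998, 0.057, 0.0, 0.001]
force: [0.3, -5.1, -0.7]
opening: 0.0276
```

>>> {"op": "arm_command", "data": {
  "rows": [
    [-0.39,0,0,0,0],
    [-0.42,0,0,0,0],
    [-0.45,0,0,0,0],
    [-0.5,0,0,0,0]
  ]
}}

```text
time: 5.37
ee_pos: [0.5978, -0.0737, 0.0496]
tcp_rot: [0.998, 0.057, 0.0, 0.001]
force: [-0.2, -5.3, -0.7]
opening: 0.0272
```

Gripped the knob body (27 mm). I'll relax the side force, tighten the grip and lift.

>>> {"op": "arm_command", "data": {
  "rows": [
    [-0.6,0,1.4,0,0],
    [-0.7,0,0,0,0],
    [-0.7,0,0,0,0],
    [-0.7,0,0,0,0]
  ],
  "grip_force": 50
}}

```text
time: 5.7
ee_pos: [0.5978, -0.0739, 0.0496]
tcp_rot: [0.998, 0.057, 0.0, -0.0]
force: [-1.0, -0.6, 2.7]
opening: 0.0266
```

>>> {"op": "arm_command", "data": {
  "rows": [
    [-0.7,0,0,-3,0],
    [-0.7,0,0,-3,0],
    [-0.7,0,0,-3,0],
    [-0.7,0,0,-3,0],
    [-0.7,0,0,0,0],
    [-0.7,0,0,0,0]
  ]
}}

```text
time: 6.2
ee_pos: [0.5975, -0.0739, 0.0604]
tcp_rot: [0.998, 0.057, -0.0, -0.0]
force: [5.6, -1.6, -9.4]
opening: 0.0269
```

Lifted 10.8 mm, and the pull of 9.4 N matches the spring. Raising a bit more, then turning clockwise along the arc (tool +y, turn +).

>>> {"op": "arm_command", "data": {
  "rows": [
    [-0.7,0,0,-1,0],
    [-0.7,-0.03,2.36,0,1.5],
    [-0.7,-0.08,3.93,0,2.5],
    [-0.7,-0.12,4.71,0,3],
    [-0.7,-0.12,4.71,0,3],
    [-0.7,0,0,0,0]
  ]
}}

```text
time: 6.7
ee_pos: [0.598, -0.0898, 0.0614]
tcp_rot: [1.0, -0.032, -0.0, -0.0]
force: [5.6, -1.1, -10.2]
opening: 0.0266
```

>>> {"op": "arm_command", "data": {
  "rows": [
    [-0.7,0.9,4.71,0,3],
    [-0.7,-0.12,4.71,0,3],
    [-0.7,-0.12,4.71,0,3],
    [-0.7,-0.12,4.71,0,3],
    [-0.7,-0.12,4.71,0,3],
    [-0.7,-0.12,4.71,0,3],
    [-0.7,-0.08,3.93,0,2.5],
    [-0.7,0,0,0,0]
  ]
}}

```text
time: 7.37
ee_pos: [0.5904, -0.1208, 0.061]
tcp_rot: [0.978, -0.209, -0.001, -0.0]
force: [2.1, -1.5, -10.1]
opening: 0.0267
```

```bash
python3 - <<'E'
from h import *
s=env.read_state(); e=s["ee_pos"]; q=e[:2]-[.5084,-.0837]; print(e,s["force"],np.hypot(*q),np.degrees(np.arctan2(q[1],q[0])),np.degrees(np.arcsin(R.from_quat(s["tcp_rot"]).as_matrix()[1,0])))
p,d=env.grab_frame("side")
cv2.imwrite("pics/s3.png",cv2.resize(p[90:230,265:425,::-1],(800,700*1)[:2],interpolation=cv2.INTER_CUBIC)[:600])
p,d=env.grab_frame("top")
cv2.imwrite("pics/t3.png",cv2.resize(p[140:260,295:415,::-1],(560,560),interpolation=cv2.INTER_CUBIC))
E
```

```text
[ 0.59037037 -0.1208086   0.06100708] [  2.05217106  -1.49534563 -10.13088588] 0.08997883063623752 -24.356615712558174 -24.071361824305722
```

View pics/s3.png

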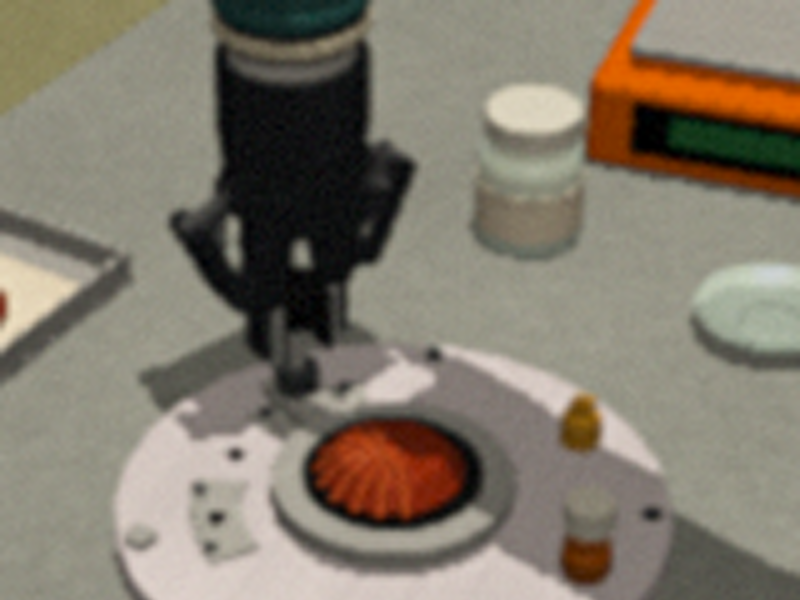

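View pics/t3.png

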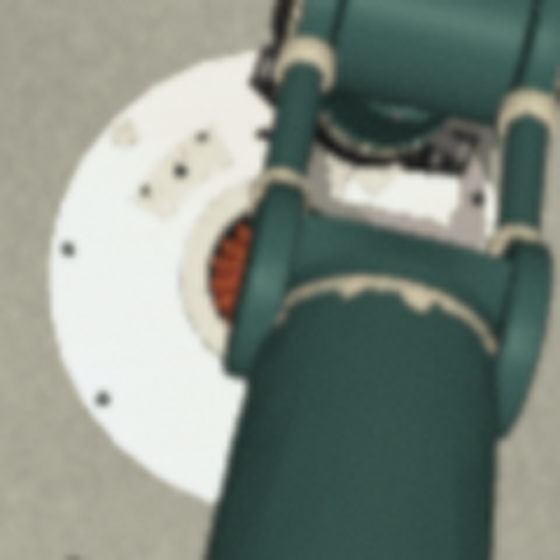

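The stage turned, and the middle hole is exposed behind it at side-crop (235,453). Measured −24.4° world, so about 4.9° remain.

>>> {"op": "arm_command", "data": {
  "rows": [
    [-0.7,-0.08,3.93,0,2.5],
    [-0.7,-0.08,3.8,0,2.4],
    [-0.7,0,0,0,0],
    [-0.7,0,0,0,0]
  ]
}}

```text
time: 7.8
ee_pos: [0.5871, -0.1275, 0.0616]
tcp_rot: [0.969, -0.249, -0.001, 0.0]
force: [1.0, -1.1, -10.4]
opening: 0.0268
```

```bash
cat > a.py <<'E'
from h import *
s=env.read_state(); e=s["ee_pos"]; q=e[:2]-[.5084,-.0837]; f=s["force"]
th=np.arctan2(q[1],q[0]); print(s["time"],e.round(4),f.round(2),"r",np.hypot(*q).round(4),"deg",np.degrees(th).round(2),"tool",np.degrees(np.arcsin(R.from_quat(s["tcp_rot"]).as_matrix()[1,0])).round(2),"Frad",f[0]*np.cos(th)+f[1]*np.sin(th),"Fcw",f[0]*np.sin(th)-f[1]*np.cos(th))
E
python3 a.py
```

```text
7.8 [ 0.5871 -0.1275  0.0616] [  1.03  -1.09 -10.43] r 0.0901 deg -29.1 tool -28.79 Frad 1.4320919841158175 Fcw 0.45000641814995335
```

>>> {"op": "arm_command", "data": {
  "rows": [
    [-0.7,0,0,2,0],
    [-0.7,0,0,2,0],
    [-0.7,0,0,1,0],
    [-0.7,0,0,0,0],
    [-0.7,0,0,0,0]
  ]
}}

```text
time: 8.22
ee_pos: [0.5873, -0.1275, 0.0568]
tcp_rot: [0.968, -0.249, -0.001, -0.0]
force: [-1.6, 0.7, -8.4]
opening: 0.0264
```

```bash
python3 a.py
```

```text
8.2167 [ 0.5873 -0.1275  0.0568] [-1.6   0.71 -8.45] r 0.0902 deg -29.07 tool -28.86 Frad -1.7428301749230168 Fcw 0.15927863296744238
```

>>> {"op": "arm_command", "data": {
  "rows": [
    [-0.7,0,0,1,0],
    [-0.7,0,0,0,0],
    [-0.7,0,0,0,0]
  ]
}}

```text
time: 8.47
ee_pos: [0.5873, -0.1275, 0.0558]
tcp_rot: [0.968, -0.249, -0.001, -0.0]
force: [-3.2, 0.9, -9.2]
opening: 0.0267
```

>>> {"op": "arm_command", "data": {
  "rows": [
    [-0.7,0,0,1,0],
    [-0.7,0,0,0,0],
    [-0.7,0,0,0,0]
  ]
}}

```text
time: 8.72
ee_pos: [0.5874, -0.1276, 0.0549]
tcp_rot: [0.968, -0.249, -0.001, -0.0]
force: [-5.3, 1.0, -8.8]
opening: 0.0261
```

The pin is already below shoe height with the full spring pull still on the tool, so it's entering the hole. I'll ease the radial offset and keep lowering.

>>> {"op": "arm_command", "data": {
  "rows": [
    [-0.7,-1,0,1,0],
    [-0.7,0,0,1,0],
    [-0.7,0,0,0,0]
  ]
}}

```text
time: 8.97
ee_pos: [0.5874, -0.1275, 0.0533]
tcp_rot: [0.968, -0.249, 0.0, 0.0]
force: [-2.6, 0.6, -8.0]
opening: 0.0263
```

```bash
python3 a.py
```

```text
8.9667 [ 0.5874 -0.1275  0.0533] [-2.64  0.58 -8.02] r 0.0904 deg -29.02 tool -28.87 Frad -2.5895476178909775 Fcw 0.7775068312744503
```

>>> {"op": "arm_command", "data": {
  "rows": [
    [-0.7,-0.5,0,1,0],
    [-0.7,0,0,1,0],
    [-0.7,0,0,0,0],
    [-0.7,0,0,1,0],
    [-0.7,0,0,0,0],
    [-0.7,0,0,0,0]
  ]
}}

```text
time: 9.47
ee_pos: [0.5874, -0.1274, 0.0506]
tcp_rot: [0.968, -0.249, 0.001, 0.0]
force: [-0.9, -1.0, -7.6]
opening: 0.0264
```

```bash
python3 a.py
```

```text
9.4667 [ 0.5874 -0.1274  0.0506] [-0.94 -0.96 -7.61] r 0.0903 deg -28.98 tool -28.88 Frad -0.35494971824123867 Fcw 1.2941730557442814
```

About 1 mm from home with low forces. Opening gently.

>>> {"op": "arm_command", "data": {
  "rows": [
    [-0.7,0,0,0.8,0],
    [-0.3,0,0,0,0],
    [-0.2,0,0,0,0],
    [0.1,0,0,0,0],
    [0.3,0,0,0,0],
    [0.3,0,0,0,0]
  ],
  "grip_force": 20
}}

```text
time: 9.97
ee_pos: [0.5882, -0.1273, 0.0508]
tcp_rot: [0.968, -0.249, 0.001, -0.0]
force: [-0.3, 0.7, 0.7]
opening: 0.0555
```

>>> {"op": "arm_command", "data": {
  "rows": [
    [0.3,0,0,-8,0],
    [0.3,0,0,-15,0],
    [0.3,0,0,-20,0],
    [0.3,0,0,-30,0],
    [0.3,0,0,-30,0],
    [0.3,0,0,-30,0],
    [0.3,0,0,0,0]
  ]
}}

```text
time: 10.55
ee_pos: [0.5916, -0.1283, 0.1915]
tcp_rot: [0.968, -0.249, 0.007, -0.0]
force: [0.9, -0.3, 1.2]
opening: 0.0555
```

```bash
python3 a.py; python3 - <<'E'
from h import *
p,d=env.grab_frame("side"); save("s4full",p)
cv2.imwrite("pics/s4.png",cv2.resize(p[140:240,275:415,::-1],(784,560),interpolation=cv2.INTER_CUBIC))
g=cv2.cvtColor(p,cv2.COLOR_RGB2GRAY)
a=np.radians(-29.15); x,y=.5084+.09*np.cos(a),-.0837+.09*np.sin(a)
for z in (.102,.094,.086,.07,.051): print(z,w2pix("side",[x,y,z]))
u=int(w2pix("side",[x,y,.09])[0])
for r in range(136,185):
    k=np.nonzero(g[r,u-12:u+13]<60)[0]; print(r,(int(k.min()+u-12),int(k.max()+u-12)) if len(k) else None,end=" ")
E
```

```text
10.55 [ 0.5916 -0.1283  0.1915] [ 0.94 -0.3   1.19] r 0.0944 deg -28.19 tool -28.87 Frad 0.9704891063281375 Fcw -0.17916249361895842
0.102 [326.44885512 145.33029949]
0.094 [326.48601322 147.94592796]
0.086 [326.52287915 150.54098922]
0.07 [326.59574813 155.67037283]
0.051 [326.6808168  161.65851528]
136 None 137 None 138 None 139 None 140 None 141 None 142 None 143 None 144 None 145 None 146 (323, 326) 147 (321, 330) 148 (321, 332) 149 (321, 332) 150 (321, 332) 151 (321, 332) 152 (321, 331) 153 (322, 331) 154 (321, 331) 155 (321, 331) 156 (322, 331) 157 (322, 330) 158 (322, 329) 159 (324, 324) 160 (323, 323) 161 (323, 329) 162 (323, 330) 163 (322, 330) 164 (323, 330) 165 (323, 330) 166 (323, 330) 167 (323, 329) 168 (325, 328) 169 None 170 None 171 None 172 None 173 None 174 (336, 337) 175 (334, 334) 176 (333, 333) 177 (330, 332) 178 (329, 332) 179 (328, 331) 180 (327, 330) 181 (327, 330) 182 (326, 330) 183 (326, 329) 184 (326, 332)
```

View pics/s4.png

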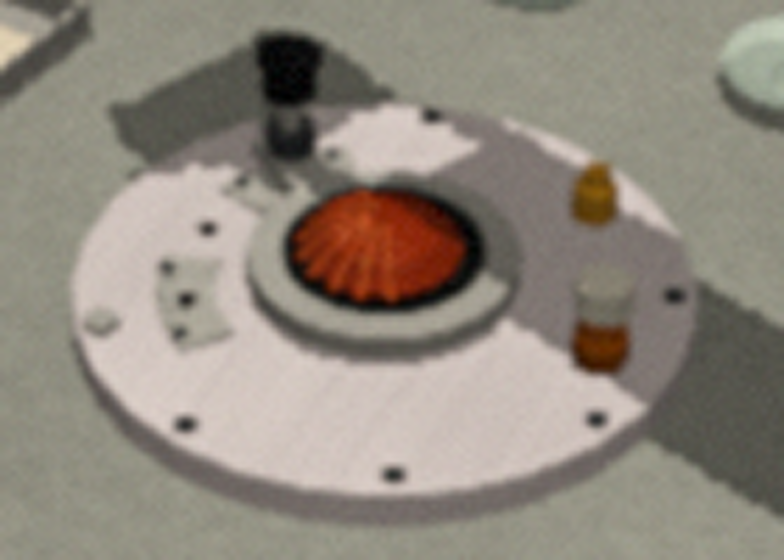

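Knob-to-collar gap looks the same as in the home pose (15 rows both times). I'll move the arm aside and check the knob height with the top camera.

>>> {"op": "arm_command", "data": {
  "rows": [
    [0.3,0,30,-10,0],
    [0.3,0,35,0,0],
    [0.3,0,38,0,0],
    [0.3,0,38,0,0],
    [0.3,0,38,0,0],
    [0.3,0,38,0,0],
    [0.3,0,38,0,0],
    [0.3,0,38,0,0]
  ]
}}

```text
time: 11.27
ee_pos: [0.4437, -0.3846, 0.1916]
tcp_rot: [0.968, -0.249, -0.001, -0.0]
force: [0.5, -0.4, 0.8]
opening: 0.0553
```

```bash
python3 a.py; python3 - <<'E'
from h import *
p,d=env.grab_frame("top"); C=cloud("top",d); C0=cloud("top",np.load("top0.npy"))
cv2.imwrite("pics/t4.png",cv2.resize(p[140:260,295:415,::-1],(560,560),interpolation=cv2.INTER_CUBIC))
a=np.radians(-29.15); 
for c,(x,y) in ((C0,(.597,-.0735)),(C,(.5084+.09*np.cos(a),-.0837+.09*np.sin(a)))):
    k=(np.hypot(c[...,0]-x,c[...,1]-y)<.012)&(c[...,2]>.06); print(k.sum(),np.median(c[k],0),c[k].mean(0))
E
```

```text
11.2667 [ 0.4437 -0.3846  0.1916] [ 0.5  -0.45  0.78] r 0.3077 deg -102.14 tool -28.87 Frad 0.3319308502372795 Fcw -0.5809037208832177
60 [ 0.59651791 -0.07279888  0.09296384] [ 0.59677089 -0.07365011  0.0932191 ]
61 [ 0.58705825 -0.12672494  0.09287538] [ 0.58681545 -0.1269391   0.09248835]
```

View pics/t4.png

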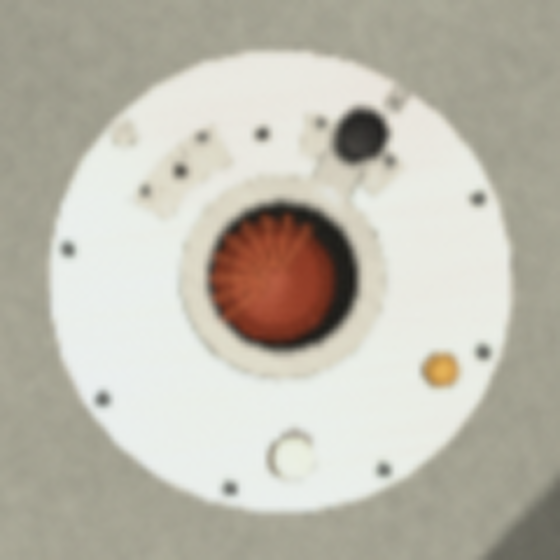

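The knob top is at 92.9 mm against 93.0 mm at the start, so the plunger is fully home. It sits at the marker-side shoe (crop (360,135)), and the shell is centred. Handing in.

```bash
python3 -c "
from h import *
print(env.job_done())"
```

```text
the job is handed in; nothing more can be done
None
```

I pulled the plunger knob up about 12 mm and turned the stage roughly 35.6° clockwise to the stop hole on the tall marker's side. I then lowered the pin into the hole, released the knob and moved the arm clear. I handed the job in at about 11 s; the hand-in reports no verdict.

**Last checks:**
- **Plunger home:** the top camera put the knob top at 92.9 mm, against 93.0 mm when it was locked at the start. The spring still pulled with its full force all the way down, so the pin was not resting on the shoe.
- **Shell and bench:** the shell is still centred on the stage, and the vial and weight look unmoved. I did not measure the shell, vial or weight, or re-check the caliper, dish, jar and brush.
- **Forces:** wrist readings at the end of each move were at most about 10 N in any direction; the force on the pin itself is not measured.

**What went wrong:** the first grip caught the knob's lip, with about 8 N on the wrist. I opened the gripper, went about 10 mm lower and gripped the knob body instead. No check failed or disagreed.

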